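# Dial open the alloy lockbox

## Robot

A 7-joint arm with a two-finger parallel gripper is mounted at the origin on a cart in front of the work surface, level with it; the furniture and walls round the work are solid. World frame = base frame: x ahead of the robot, y to its left, z up, the work surface at z = 0. Lengths are in m, angles in rad, forces in N, time in s.
With the tool pointing down it reaches from about 0.375 to 0.925 m from the base axis. Payload 3.1 kg.
Tool frame: the origin (TCP) lies between the finger pads; the fingertips stand 19 mm ahead of it and the grasp point (between the pads) is the TCP; z points along the fingers, y is the line along which they close (so a half turn about z gives the same grasp; the last joint's range is limited). The gripper opens to 85 mm and grips with 20 to 120 N. Pads are 22 mm wide; open, the fingers measure 114 mm over their backs; the gripper's body (76 mm by 85 mm) begins 54 mm behind the grasp point. The pads swing forward as they close: fully open they stand 13 mm farther back than shut.
Start: joints at [1.195, 0.383, 0.044, 1.598, -0.018, 1.161, -0.05], TCP at [0.178, -0.625, 0.25] pointing down, gripper open.
Joint ranges: [-2.61, 2.61], [-0.41, 2.15], [-1.48, 1.57], [0, 2.5], [-1.57, 4.71], [0.05, 1.97], [-2.85, 2.85]. Speed limits (rad/s): [2.79, 2.79, 3.14, 3.14, 3.14, 3.14, 3.14].

## Interface

Orientations are given as a unit quaternion [x, y, z, w].
In Python, from bench import move_ptp, movel, move_j, move_gripper, pause, inverse_kinematics, read_camera, camera_params, MotionError, sign_off, look_for, tip_of, read_time_s, read_qpos, read_joint_vel, read_effort, read_eef_pos, read_tcp_rot, read_ft_force, read_ft_torque, read_finger_gap, read_grasp_force gives the robot as it stands. Calls block until the motion is done:
- move_ptp(position, orientation): joint-space move of the TCP to a pose.
- movel(position, orientation=None, speed=0.15): straight line of the TCP; orientation=None keeps the orientation; speed is the mean speed in m/s.
- move_j(angles): joint-space move.
- move_gripper(opening, effort=None): finger opening in m; effort is the grip in N (None keeps the last); returns when the fingers have stopped.
- pause(seconds).
- inverse_kinematics(position, orientation): joint angles nearest the present ones, or None.
- read_camera(name): name is "scene" or "side" or "wrist"; returns the picture (400x640x3 uint8, red, green, blue); there is no depth.
- camera_params(name): a dict with "K" (3x3 intrinsics, pixels), "dist_coeffs" ([k1, k2, p1, p2, k3] as OpenCV has them; the pictures are not rectified), "camera_from_world" (4x4, takes a point from world to camera coordinates). Camera axes: x right, y down, z forward; pixel columns grow to the right and rows downward; lengths in m; the calibration is good to about 2 mm. A picture is of the moment at which its call begins: read the wrist's pose just before it. camera_params takes no time and is no camera call; for the wrist camera it gives the pose at the moment of the call.
A pose or a line that the arm cannot do raises MotionError and nothing moves.
- sign_off(): hands the job in; it is judged then, once.
Trained networks look in the newest picture that a camera, given by its name, has taken for a name from the list of things; names that differ only in an ending like _2 or _b are one class to them, and where a whole thing is asked for, a point or a joint stands for the part that bears it (a point fixed in the world has none). Each returns a list of dicts, best first, with "confidence" (0 to 1); they miss things now and then, are a little off and sometimes report something else, mostly with a low value. They report only what shows in the picture. A call takes as long as a camera call.
- look_for(camera, name): "at" ([column, row] in pixels, amid what is visible of it).
- tip_of(camera, name): "at" ([column, row] in pixels: a listed point, or the origin of a listed thing).
Readings, each from a call of its own:
- read_time_s(): time.
- read_qpos(): joint angles.
- read_joint_vel(): joint speeds.
- read_effort(): joint torques, N m.
- read_eef_pos(): TCP position.
- read_tcp_rot(): TCP orientation.
- read_ft_force(): force on the tool from outside, world axes, zero at the start.
- read_ft_torque(): the same for the moment, N m.
- read_finger_gap(): finger opening in m.
- read_grasp_force(): force on a finger pad.
Only numpy, scipy, OpenCV 4.12 (cv2) and the standard library are available. Lean on these libraries where they do the work, as an engineer would, in place of code of your own. Each camera call takes 0.05 s, during which the arm holds its last target. There are 200 camera calls.

## Task

Open the grey lockbox. Work its dial by the red handle: turn clockwise, let the red dot pass the white index mark once and stop when it comes to the mark the second time; turn back anticlockwise and stop when the yellow dot first comes to the mark; then turn clockwise again, slowly, until you feel the spring bolt drop and the dial stop, and do not force it any further. Then pull the drawer by its bar handle wide open, let go, and do not disturb the jars and the tape.

Things in the scene. Friction and masses are not known exactly. Their poses are not given: they have to be found in the camera images.
- lockbox: grey steel lockbox, fixed to the bench, 150 (x) x 180 (y) x 95 mm high plus the dial; origin at the centre of its underside, x points from its front to its back (front faces the robot), y to its left, z up. A black dial turns about an upright axis on its top; the drawer is in its front.
- dial_center (a point): point on the dial's turning axis, at the height of the dial's face (13 mm above the box's top); the dial is 86 mm across
- handle_mid (a point): middle (in height) of the red upright handle on the dial: a freely spinning round rubber sleeve, 16 mm across and 40 mm tall, from 2 mm to 42 mm above the dial's face, 32 mm off the dial's axis. It travels round with the dial; because it spins, a gripper can hold it at a constant heading and move it round the circle. Turning takes about 3 to 6 N at the handle, so a grip of 10 N or more is needed.
- red_dot (a point): red dot (9 mm) on the dial's face, 36 mm off the axis
- yellow_dot (a point): yellow dot (9 mm) on the dial's face, 36 mm off the axis
- index (a point): middle of the white index mark, a white bar 18 mm long and 5 mm wide on the box's top just behind the dial, 54 mm from the axis (on the box's +x side of the axis). A dot is at the mark when it lies on the line from the axis to the mark; the lock accepts each dot within about 9 degrees. Overrunning cannot be undone by turning back: start again.
- dial (a joint): angle of the dial in rad, not limited, growing anticlockwise seen from above and counting whole turns. At the start it reads between -0.6 and 0.9. The red dot is at the mark at -1.20 and every whole turn (6.283) from there, the yellow dot at -3.08 and every whole turn from there. When the dots have been dialed rightly the bolt drops less than half a turn after the yellow dot, at an unmarked place; the dial then has about 0.2 rad of play and stops hard.
- bolt_pin (a point): tip of a brass pin, 6 mm across, that stands 7 mm out of a slot on the left of the box's top, 68 mm from the dial's axis; it moves 8 mm towards the dial (to 60 mm from the axis) when the bolt drops
- bolt: hidden spring bolt inside the box with the brass pin on it; locked, it rubs on the rims of the lock's wheels with about 5 N in all, blocks the drawer, and can be moved only by its own spring; when it drops it slides 8 mm towards the dial's axis (the box's -y), stops the dial at a radius of 28 mm and frees the drawer. Forcing it with more than 20 N, by the dial or by the drawer, damages the lock.
- drawer (a joint): how far the drawer is pulled out, in m: 0 shut, 0.07 at its stop; it slides along the box's -x with about 2 N
- drawer_grip (a point): middle of the drawer's horizontal bar handle: round steel bar along the box's y, about 10 mm thick and 110 mm long, 35 mm in front of the drawer's face, 74 mm above the bench
- jar_red_mid (a point): middle of a loose jar with a red lid, 40 mm across and 57 mm tall, upright; to be left alone
- jar_blue_mid (a point): middle of a loose jar with a blue lid, 48 mm across and 62 mm tall, upright; to be left alone
- tape_mid (a point): centre of a loose roll of masking tape lying flat, 96 mm across and 25 mm high; to be left alone

How it is judged:
By the outcome, as a careful person would: the job done as asked, in the order asked, and still so for the second after the job is handed in, with the robot touching nothing.
It also fails if it takes over 72 s, if anything falls off the work surface, if the arm or the gripper's body presses on something with over 40 N, if the wrist force passes 120 N, or if a joint passes its speed limit or range.

## Working session

There is one attempt and no reset: what is moved stays moved. The work goes in short steps, each a Python script; the robot and the scene stay as the last script left them, time stands still between calls to the robot, and variables do not carry over. Pictures are saved under pics/ and viewed, at most 10 in all, crops included, and the job is handed in when it is done.

```bash
ls; mkdir -p pics; cat > h.py <<'E'
import numpy as np, cv2
from bench import *
def ray(cam,px,P=None):
    P=P or camera_params(cam); K=np.array(P["K"]);T=np.array(P["camera_from_world"])
    u=cv2.undistortPoints(np.array([[px]],float),K,np.array(P["dist_coeffs"]))[0,0]
    R=T[:3,:3]; return -R.T@T[:3,3], R.T@np.array([u[0],u[1],1.])
def onz(cam,px,z,P=None):
    o,d=ray(cam,px,P); return o+d*(z-o[2])/d[2]
def tri(obs):
    A=np.zeros((3,3));b=np.zeros(3)
    for o,d in obs:
        d=d/np.linalg.norm(d);M=np.eye(3)-np.outer(d,d);A+=M;b+=M@o
    return np.linalg.solve(A,b)
E
python3 - <<'E'
from h import *
ims=[]
for c in ["scene","side"]:
    im=read_camera(c); cv2.imwrite(f"pics/{c}0.png",im[:,:,::-1])
obs={}
for n in ["lockbox","dial_center","handle_mid","red_dot","yellow_dot","index","bolt_pin","drawer_grip","jar_red_mid","jar_blue_mid","tape_mid"]:
    l=[]
    for c in ["scene","side"]:
        r=tip_of(c,n)
        if r: l.append((c,np.round(r[0]["at"]),round(r[0]["confidence"],2)))
    p=tri([ray(c,a) for c,a,_ in l]) if len(l)==2 else None
    print(n,[(c,a.tolist(),k) for c,a,k in l],None if p is None else p.round(3))
print(read_time_s(),read_eef_pos(),read_tcp_rot(),read_qpos())
E
```

```text
pics
lockbox [('scene', [295.0, 211.0], 0.93), ('side', [342.0, 232.0], 0.64)] [0.654 0.062 0.008]
dial_center [('scene', [292.0, 184.0], 0.76), ('side', [347.0, 203.0], 0.91)] [0.662 0.065 0.102]
handle_mid [('scene', [369.0, 169.0], 0.64), ('side', [337.0, 199.0], 0.57)] [ 0.597 -0.08   0.162]
red_dot [('scene', [279.0, 178.0], 0.64), ('side', [359.0, 196.0], 0.86)] [0.693 0.085 0.114]
yellow_dot [('scene', [288.0, 191.0], 0.92), ('side', [337.0, 198.0], 0.92)] [0.636 0.09  0.109]
index [('scene', [276.0, 175.0], 0.97), ('side', [368.0, 206.0], 0.97)] [0.724 0.073 0.091]
bolt_pin [] None
drawer_grip [('scene', [325.0, 225.0], 0.84), ('side', [300.0, 215.0], 0.88)] [0.53  0.058 0.064]
jar_red_mid [('scene', [368.0, 169.0], 0.71), ('side', [346.0, 273.0], 0.93)] [ 0.658 -0.183  0.029]
jar_blue_mid [('scene', [423.0, 201.0], 0.84), ('side', [278.0, 280.0], 0.8)] [ 0.488 -0.219  0.025]
tape_mid [('scene', [211.0, 313.0], 0.79), ('side', [304.0, 186.0], 0.6)] [0.515 0.368 0.014]
1.2 [ 0.17826471 -0.62506542  0.25026217] [ 9.90365493e-01  1.38478122e-01  1.16005780e-05 -2.16986621e-05] [ 1.1952177   0.38289289  0.04389536  1.59792485 -0.01790761  1.16120541
 -0.04987637]
```

View pictures.

View pics/scene0.png

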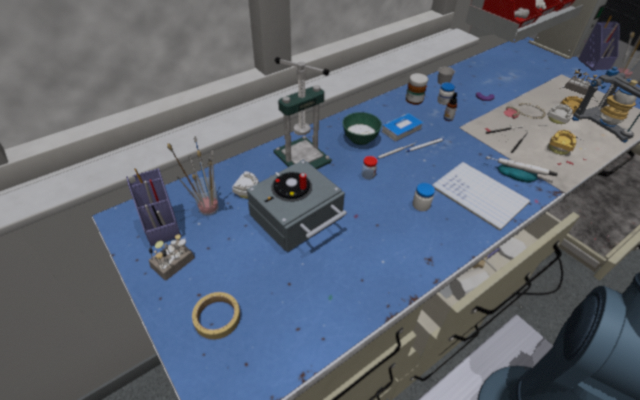

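View pics/side0.png

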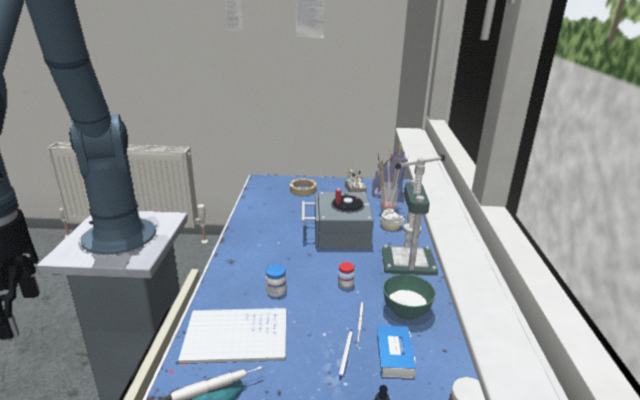

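```bash
python3 - <<'E'
from h import *
print("handle",tri([ray("scene",(304,181)),ray("side",(338,196))]).round(3))
print("presstop",tri([ray("scene",(301,68)),ray("side",(425,162))]).round(3), "presshead",tri([ray("scene",(302,98)),ray("side",(414,200))]).round(3),"base",onz("side",(410,272),0.02).round(3),onz("scene",(305,163),.01).round(3))
c,s=np.cos(0),0
print(inverse_kinematics([.58,.06,.36],[1,0,0,0]))
move_ptp([.56,.06,.36],[1,0,0,0])
print(read_time_s(),read_qpos().round(3))
P=camera_params("wrist");T=np.array(P["camera_from_world"])
print("cam",(-T[:3,:3].T@T[:3,3]).round(3),T[2,:3].round(3))
im=read_camera("wrist"); cv2.imwrite("pics/w0.png",im[:,:,::-1])
z={"dial_center":.108,"handle_mid":.13,"red_dot":.108,"yellow_dot":.108,"index":.095,"bolt_pin":.102,"drawer_grip":.074}
for n in z:
    r=tip_of("wrist",n)
    for q in r[:2]: print(n,np.round(q["at"],1),round(q["confidence"],2),onz("wrist",q["at"],z[n],P).round(4))
E
```

```text
handle [0.633 0.052 0.129]
presstop [ 0.837 -0.082  0.289] presshead [ 0.828 -0.085  0.197] base [ 0.824 -0.151  0.02 ] [ 0.794 -0.067  0.01 ]
[ 0.4687379   0.26308342 -0.76628511  1.59517995  0.18555231  1.35834467
 -1.89042466]
3.9917 [ 0.502  0.22  -0.783  1.641  0.159  1.347 -1.878]
cam [0.635 0.059 0.483] [-0.296  0.    -0.955]
dial_center [309.   79.3] 0.6 [0.6615 0.0687 0.108 ]
handle_mid [321.3 105.7] 0.67 [0.633 0.055 0.13 ]
red_dot [283.3  53.7] 0.77 [0.688  0.0969 0.108 ]
yellow_dot [291.6 103.5] 0.91 [0.6354 0.0892 0.108 ]
index [305.4  26.7] 0.83 [0.7173 0.0725 0.095 ]
index [287.4  53.3] 0.67 [0.6902 0.0935 0.095 ]
bolt_pin [251.9  85.8] 0.56 [0.655  0.1351 0.102 ]
drawer_grip [315.  178.6] 0.72 [0.5379 0.0629 0.074 ]
```

View pics/w0.png

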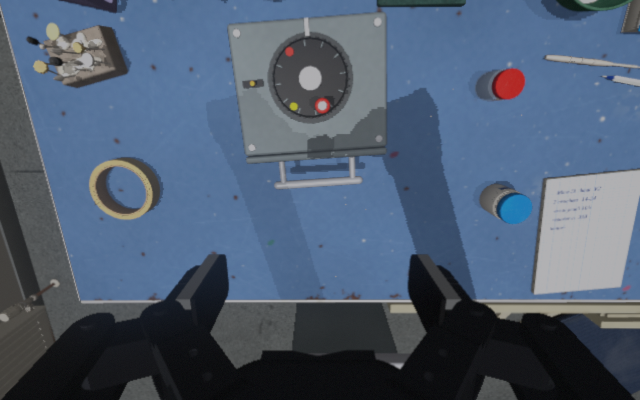

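```bash
cat > det.py <<'E'
from h import *
def blobs(im):
    hsv=cv2.cvtColor(im,cv2.COLOR_RGB2HSV); H,S,V=[hsv[...,i].astype(int) for i in range(3)]
    out={}
    for n,m in {"red":((H<8)|(H>172))&(S>150)&(V>80),"yellow":(H>22)&(H<34)&(S>150)&(V>90),"white":(S<45)&(V>185)}.items():
        k,_,st,ce=cv2.connectedComponentsWithStats(m.astype(np.uint8))
        out[n]=[(ce[i].round(1),st[i,4],st[i,:4]) for i in range(1,k) if 15<st[i,4]<3000]
    return out
E
python3 - <<'E'
from det import *
movel([.475,.06,.30])
print(read_time_s())
P=camera_params("wrist"); im=read_camera("wrist"); cv2.imwrite("pics/w1.png",im[:,:,::-1])
import pickle; pickle.dump((P,im),open("w1.pkl","wb"))
for n in ["dial_center","red_dot","yellow_dot","index","bolt_pin","drawer_grip","handle_mid"]:
    r=tip_of("wrist",n)
    if r: print(n,np.round(r[0]["at"],1),r[0]["confidence"])
zz={"red":.108,"yellow":.108,"white":.095}
for n,l in blobs(im).items():
    for c,a,b in l: print(n,c,a,b,onz("wrist",c,zz[n],P).round(4))
E
```

```text
5.2333
yellow_dot [286.    6.5] 0.91
drawer_grip [317.1 122.8] 0.73
handle_mid [316.8 122.3] 0.43
red [325.2   1.4] 55 [317   0  17   5] [0.6384 0.0539 0.108 ]
red [556.9   5.9] 415 [540   0  37  16] [ 0.6341 -0.153   0.108 ]
yellow [288.2   8.6] 98 [284   3  10  12] [0.6328 0.0871 0.108 ]
```

View pics/w1.png

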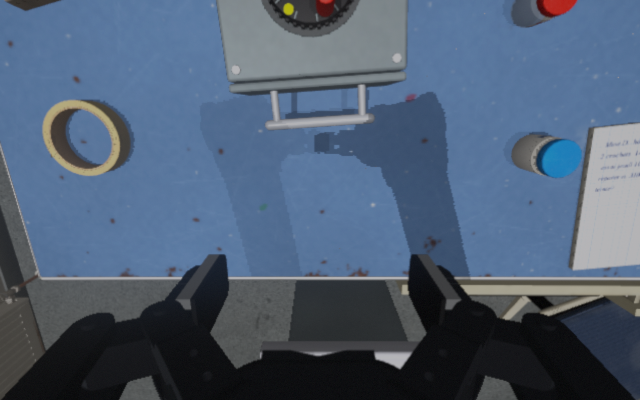

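```bash
python3 - <<'E'
from det import *
movel([.60,.06,.28],speed=.25)
print(read_time_s())
P=camera_params("wrist"); im=read_camera("wrist"); cv2.imwrite("pics/w2.png",im[:,:,::-1])
import pickle; pickle.dump((P,im),open("w2.pkl","wb"))
for n in ["dial_center","red_dot","yellow_dot","index","bolt_pin","drawer_grip","handle_mid"]:
    r=tip_of("wrist",n)
    if r: print(n,np.round(r[0]["at"],1),r[0]["confidence"])
zz={"red":.108,"yellow":.108,"white":.095}
for n,l in blobs(im).items():
    for c,a,b in l: print(n,c,a,b,onz("wrist",c,zz[n],P).round(4))
E
```

```text
6.2917
dial_center [309.6 114.8] 0.91
red_dot [284.9  83.6] 0.57
yellow_dot [286.7 146.7] 0.7
index [306.7  55.8] 0.86
bolt_pin [238.5 121.6] 0.4
drawer_grip [317.3 229.5] 0.65
handle_mid [325.8 153.4] 0.69
red [548.2 117. ] 1038 [530 100  38  35] [ 0.6617 -0.1506  0.108 ]
red [325.7 152.7] 160 [317 143  19  21] [0.629  0.0537 0.108 ]
yellow [290.3 148.9] 73 [286 145  10   9] [0.6326 0.0874 0.108 ]
```

View pics/w2.png

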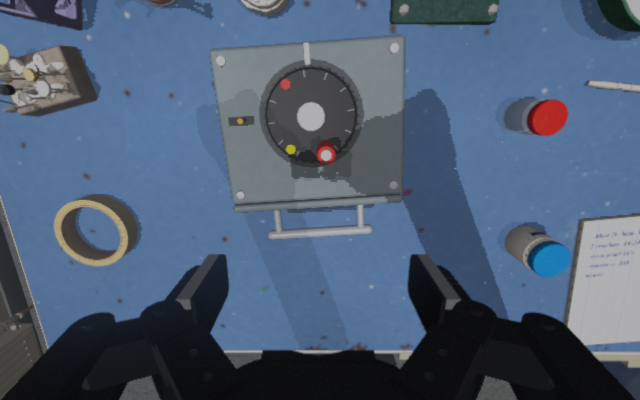

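```bash
python3 - <<'E'
from h import *
import pickle; from scipy.optimize import least_squares
P,im=pickle.load(open("w2.pkl","rb"))
T=np.array(P["camera_from_world"])
def proj(p): 
    return cv2.projectPoints(np.array([p],float),cv2.Rodrigues(T[:3,:3])[0],T[:3,3],np.array(P["K"]),np.array(P["dist_coeffs"]))[0][0,0]
def pts(v):
    cx,cy,yaw,d,h=v; C=np.array([cx,cy]); u=lambda a,r,z:[*(C+r*np.array([np.cos(a),np.sin(a)])),z]
    return [u(0,0,.108),u(yaw+d+1.20,.036,.108),u(yaw+d+3.08,.036,.108),u(yaw,.054,.095),u(yaw+np.pi/2,.068,.102),u(h,.032,.150)]
px=np.array([[311,116],[286,85],[291,149],[307,53.5],[240,121],[326,155]],float)
s=least_squares(lambda v:(np.array([proj(p) for p in pts(v)])-px).ravel(),[.66,.067,.07,-.5,-2.7])
print(s.x.round(4)); print(s.fun.reshape(-1,2).round(1))
print("handle-yaw-dial",s.x[4]-s.x[2]-s.x[3])
for q in [(271,237),(370,230),(320.5,233.5)]: print(onz("wrist",q,.074,P).round(4))
C=s.x[:2];
for a in np.arange(0,6.28,1.05):
    print(inverse_kinematics([C[0]+.032*np.cos(a),C[1]+.032*np.sin(a),.133],[1,0,0,0]).round(2))
E
```

```text
[ 0.6628  0.0671  0.071  -0.5768 -2.732 ]
[[ 0.4  0.1]
 [-0.5 -1. ]
 [ 0.2  0.1]
 [ 0.1  0.6]
 [-0.2  0.1]
 [ 0.1  0.1]]
handle-yaw-dial -2.2261769206682396
[0.526  0.1155 0.074 ]
[0.5348 0.0011 0.074 ]
[0.5304 0.0581 0.074 ]
[ 0.31  0.68 -0.67  1.53  0.46  1.09 -2.03]
[ 0.28  0.67 -0.68  1.57  0.46  1.07 -2.08]
[ 0.3   0.61 -0.68  1.65  0.44  1.04 -2.09]
[ 0.35  0.58 -0.68  1.7   0.42  1.01 -2.05]
[ 0.38  0.6  -0.67  1.67  0.42  1.03 -2.  ]
[ 0.36  0.65 -0.66  1.58  0.44  1.06 -1.99]
```

```bash
cat > t.py <<'E'
from det import *
C=np.array([.6628,.0671]);YAW=.071;OFF=-2.2262;R=.032;Z=.134
a=np.pi/2+YAW; Q=[np.cos(a/2),np.sin(a/2),0,0]
def hp(d,z=Z,r=R):
    w=d+YAW+OFF; return [C[0]+r*np.cos(w),C[1]+r*np.sin(w),z]
def dial_now(): # handle angle from TCP (mod 2pi), radius
    e=np.array(read_eef_pos())[:2]-C; return np.arctan2(e[1],e[0])-YAW-OFF, np.hypot(*e)
def ft(d): # radial, tangential(ccw), z
    w=d+YAW+OFF; f=np.array(read_ft_force()); return np.round([f[0]*np.cos(w)+f[1]*np.sin(w),-f[0]*np.sin(w)+f[1]*np.cos(w),f[2]],1)
def turn(d0,d1,step=.3,speed=.08,fmax=25,log=True):
    n=max(1,int(np.ceil(abs(d1-d0)/step)))
    for d in np.linspace(d0,d1,n+1)[1:]:
        movel(hp(d),speed=speed); f=ft(d)
        if log: print(round(d,3),f,round(read_time_s(),2))
        if np.abs(f).max()>fmax: print("STOP"); return d
    return d1
E
python3 - <<'E'
from t import *
d=-.577
print(inverse_kinematics(hp(d),Q))
move_gripper(.05,50)
move_ptp(hp(d,.22),Q); movel(hp(d),speed=.15)
print(read_time_s(),read_ft_force().round(1),read_qpos().round(2))
move_gripper(0.0,50)
print(read_finger_gap(),read_grasp_force(),ft(d),read_eef_pos(),dial_now(),read_time_s())
turn(d,-1.2,.3)
im=read_camera("wrist"); cv2.imwrite("pics/w3.png",im[:,:,::-1])
E
```

```text
[ 0.54739356  0.68596239 -0.94919907  1.68956554  0.61780377  1.09510693
 -0.52017514]
9.1917 [-0.1  0.1  1.1] [ 0.54  0.68 -0.94  1.69  0.61  1.09 -0.51]
0.014656215366889522 48.70096027851105 [1.1 0.3 3.7] [0.63431073 0.05463153 0.13542456] (np.float64(-0.5738521996300481), np.float64(0.031098252868494207)) 9.6
-0.785 [1.1 0.7 6.4] 9.85
-0.992 [1.5 1.8 6.3] 10.1
-1.2 [1.4 2.5 6.2] 10.35
```

View pics/w3.png

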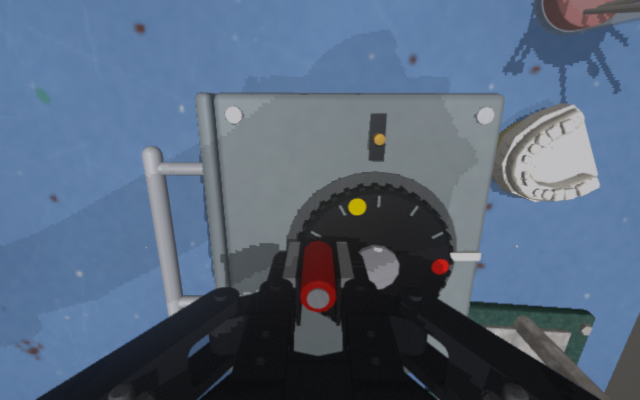

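```bash
cat >> t.py <<'E'
from scipy.optimize import least_squares
def check(im,P,guess):
    """red/yellow dots near the dial face -> dial angle from each (mod 2pi)"""
    b=blobs(im);o=[]
    for n,k in (("red",1.20),("yellow",3.08)):
        for c,ar,_ in b[n]:
            p=onz("wrist",c,.108,P)[:2]-C; r=np.hypot(*p)
            if abs(r-.036)<.006 and ar>60:
                g=np.arctan2(p[1],p[0])-YAW-k; g+=2*np.pi*round((guess-g)/(2*np.pi)); o.append((n,c.tolist(),int(ar),round(r,4),round(g,3)))
    return o
E
python3 - <<'E'
from t import *
P=camera_params("wrist"); im=read_camera("wrist")
print(dial_now(),check(im,P,-1.2))
for q,z in [((440,267),.108),((357,207),.108),((466,257),.095),((380,139),.102)]:
    p=onz("wrist",q,z,P)[:2]-C; print(p.round(4),np.hypot(*p).round(4),np.arctan2(p[1],p[0]).round(3))
E
```

```text
(np.float64(5.071586393756101), np.float64(0.031533739327642474)) [('red', [317.8, 274.7], 1390, np.float64(0.0311), np.float64(-4.178)), ('red', [439.8, 266.2], 220, np.float64(0.0361), np.float64(-1.194)), ('yellow', [356.8, 206.4], 263, np.float64(0.0363), np.float64(-1.214))]
[0.0362 0.0023] 0.0363 0.063
[-0.0129  0.0336] 0.036 1.937
[0.0565 0.003 ] 0.0565 0.053
[-0.0043  0.0682] 0.0683 1.634
```

```bash
python3 - <<'E'
from t import *
d=turn(-1.2,-7.3,.34,.1)
P=camera_params("wrist"); im=read_camera("wrist")
print(check(im,P,d),dial_now()[0]-4*np.pi,read_finger_gap())
E
```

```text
-1.539 [1.2 1.6 5.9] 10.71
-1.878 [1.2 2.3 5.9] 10.97
-2.217 [0.1 0.4 6.5] 11.22
-2.556 [-0.3  1.3  6.6] 11.48
-2.894 [-1.1  0.9  5.8] 11.74
-3.233 [-1.1  2.3  6.1] 12.0
-3.572 [-1.5  3.6  5.9] 12.26
-3.911 [-0.5  4.2  5.5] 12.52
-4.25 [0.6 5.1 4.5] 12.78
-4.589 [-0.9  4.   6.5] 13.03
-4.928 [-1.9  2.4  5.8] 13.29
-5.267 [-2.   1.5  5.9] 13.55
-5.606 [-2.6  0.5  6.2] 13.81
-5.944 [-3.9  1.5  6.5] 14.07
-6.283 [-4.   1.7  6.5] 14.32
-6.622 [-3.4  1.4  6.5] 14.58
-6.961 [-1.4  1.6  7.7] 14.84
-7.3 [ 0.   3.4 11.8] 15.1
[('red', [443.4, 228.7], 252, np.float64(0.0362), np.float64(-7.152)), ('red', [317.7, 274.0], 1524, np.float64(0.0353), np.float64(-10.182)), ('yellow', [338.5, 196.9], 260, np.float64(0.0362), np.float64(-7.169))] -13.446033402375075 0.014601359643247328
```

```bash
python3 - <<'E'
from t import *
pause(.3)
print(dial_now(),read_eef_pos(),hp(-7.3),ft(-7.3),read_tcp_rot(),Q,read_effort().round(1),read_qpos().round(3),read_joint_vel().round(3))
P=camera_params("wrist"); im=read_camera("wrist"); cv2.imwrite("pics/w4.png",im[:,:,::-1])
print(check(im,P,-7.3))
im=read_camera("side"); cv2.imwrite("pics/s4.png",cv2.resize(im[130:280,250:470],None,fx=3,fy=3)[:,:,::-1])
E
```

```text
(np.float64(-0.8790666274099541), np.float64(0.031235660200831614)) [0.63174407 0.06375403 0.13524527] [np.float64(0.6308148068655022), np.float64(0.06807335509906644), 0.134] [ 0.1  4.1 11.3] [ 0.6826872   0.73070251 -0.00269357  0.00218265] [np.float64(0.6815642437803986), np.float64(0.7317582808551286), 0, 0] [ -2.2 -36.4 -12.4 -16.1  -0.6  -0.7  -0. ] [ 0.522  0.677 -0.937  1.69   0.612  1.096 -0.537] [-0.001 -0.002  0.001  0.002  0.    -0.     0.001]
[('red', [443.4, 228.6], 252, np.float64(0.0362), np.float64(-7.151)), ('red', [317.8, 274.0], 1525, np.float64(0.0352), np.float64(-10.181)), ('yellow', [338.5, 196.9], 262, np.float64(0.0362), np.float64(-7.169))]
```

View pics/w4.png

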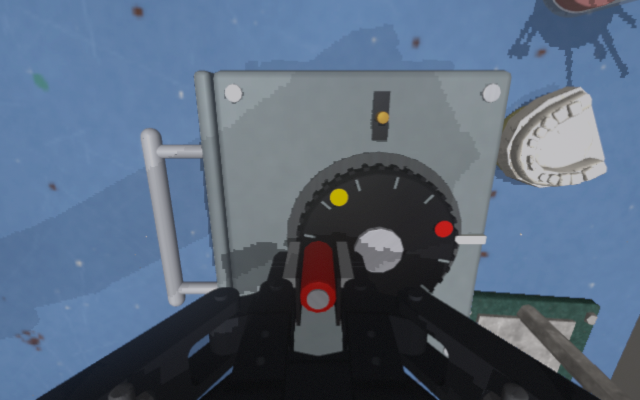

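View pics/s4.png

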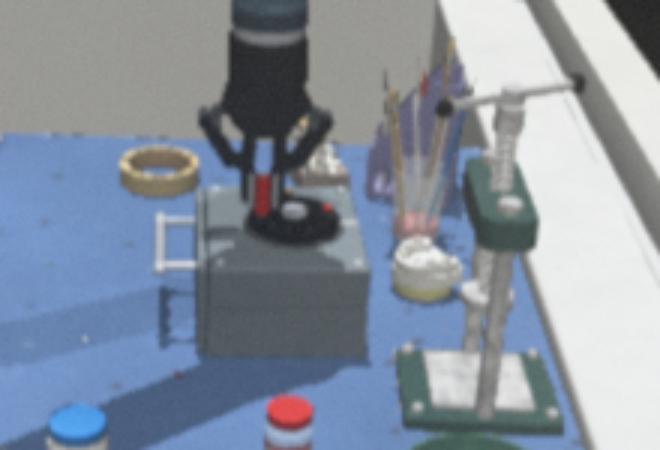

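```bash
python3 - <<'E'
from t import *
for d in (-7.3,-7.36):
    movel(hp(d),speed=.03); pause(.2)
    print(dial_now()[0]-2*np.pi,read_eef_pos().round(4),hp(d),ft(d),read_ft_torque().round(2),read_effort().round(1))
    P=camera_params("wrist"); im=read_camera("wrist"); print(check(im,P,d)[::2])
E
```

```text
-7.161028614944892 [0.6317 0.0637 0.1352] [np.float64(0.6308148068655022), np.float64(0.06807335509906644), 0.134] [ 0.7  3.5 10.7] [-0.67  0.11 -0.01] [ -2.2 -36.4 -12.4 -16.1  -0.6  -0.7  -0. ]
[('red', [443.4, 228.6], 252, np.float64(0.0362), np.float64(-7.151)), ('yellow', [338.5, 196.9], 260, np.float64(0.0362), np.float64(-7.169))]
-7.187370685998133 [0.6317 0.0645 0.1352] [np.float64(0.6309307292146797), np.float64(0.06998956391380014), 0.134] [ 1.3  5.  12.5] [-0.93  0.25  0.  ] [ -3.  -35.9 -12.9 -16.   -0.8  -1.2   0. ]
[('red', [443.5, 231.1], 250, np.float64(0.0361), np.float64(-7.17)), ('yellow', [339.8, 197.4], 266, np.float64(0.0362), np.float64(-7.192))]
```

```bash
cat >> t.py <<'E'
def meas(guess):
    m=dial_now()[0]; return m+2*np.pi*round((guess-m)/(2*np.pi))
def servo(cmd,target,step,speed=.05,fmax=20,tol=.01,log=3):
    s=np.sign(target-meas(cmd)); i=0
    while s*(target-meas(cmd))>tol:
        rem=abs(target-meas(cmd)); cmd+=s*min(step,max(rem,.02)); movel(hp(cmd),speed=speed); f=ft(meas(cmd)); i+=1
        if i%log==0: print(round(cmd,3),round(meas(cmd),3),f,round(read_time_s(),2))
        if np.abs(f).max()>fmax or abs(cmd-meas(cmd))>.9: print("STOP",f);break
    return cmd
E
python3 - <<'E'
from t import *
cmd=servo(-7.36,-7.475,.06); pause(.2)
print("cmd",cmd,meas(cmd),ft(cmd),read_time_s())
P=camera_params("wrist"); im=read_camera("wrist"); print(check(im,P,-7.48))
E
```

```text
-7.54 -7.378 [ 3.3  6.  13.5] 17.3
cmd -7.619999999999998 -7.4871157405655655 [ 2.6  5.6 13.9] 18.0
[('red', [317.6, 274.7], 1445, np.float64(0.0315), np.float64(-10.449)), ('red', [440.6, 264.7], 224, np.float64(0.0361), np.float64(-7.463)), ('yellow', [356.0, 206.1], 258, np.float64(0.0363), np.float64(-7.481))]
```

```bash
sed -i 's/Z=.134/Z=.137/' t.py; python3 - <<'E'
from t import *
d=turn(-7.483,-3.3,.34,.1)
print(meas(d))
cmd=servo(d,-3.085,.06); pause(.2)
print("cmd",cmd,meas(cmd),ft(cmd),read_time_s(),read_finger_gap())
P=camera_params("wrist"); im=read_camera("wrist"); print(check(im,P,-3.1))
E
```

```text
-7.161 [-5.7 -0.  -2.6] 18.35
-6.839 [-6.6  0.3 -3.7] 18.6
-6.518 [-6.4  1.1 -2.9] 18.85
-6.196 [-5.6  0.5 -1.7] 19.1
-5.874 [-3.8  0.8 -2.4] 19.35
-5.552 [-4.6  0.6 -3. ] 19.6
-5.231 [-3.8  1.6 -3.8] 19.85
-4.909 [-2.7  0.1 -6. ] 20.1
-4.587 [-1.7 -0.8 -7.7] 20.35
-4.265 [  0.6  -1.1 -10.1] 20.6
-3.944 [  3.8  -3.  -14.4] 20.85
-3.622 [  4.   -3.9 -15.6] 21.1
-3.3 [  3.3  -3.3 -16.1] 21.35
-3.301148135668544
-3.12 -3.09 [  4.1  -3.7 -18.6] 22.1
cmd -3.1199999999999997 -3.089756915993733 [  3.8  -3.  -17.9] 22.3 0.014224122303733986
[]
```

```bash
python3 - <<'E'
from t import *
P=camera_params("wrist"); im=read_camera("wrist"); cv2.imwrite("pics/w5.png",im[:,:,::-1])
for n,l in blobs(im).items():
    for c,ar,_ in l[:6]:
        p=onz("wrist",c,.108,P)[:2]-C; print(n,c,ar,np.hypot(*p).round(4),np.arctan2(p[1],p[0]).round(3))
im=read_camera("scene"); cv2.imwrite("pics/sc5.png",cv2.resize(im[130:230,220:380],None,fx=4,fy=4,interpolation=cv2.INTER_CUBIC)[:,:,::-1])
E
```

```text
red [318.  288.3] 650 0.0185 0.277
white [490.1 182.3] 2968 0.1235 0.628
white [461.9 151.3] 87 0.1199 0.811
white [146.3 148. ] 54 0.1054 2.315
white [478.4 158.9] 67 0.124 0.742
white [461.6 173.9] 34 0.1137 0.729
white [476.2 217.7] 29 0.1108 0.501
```

View pics/w5.png

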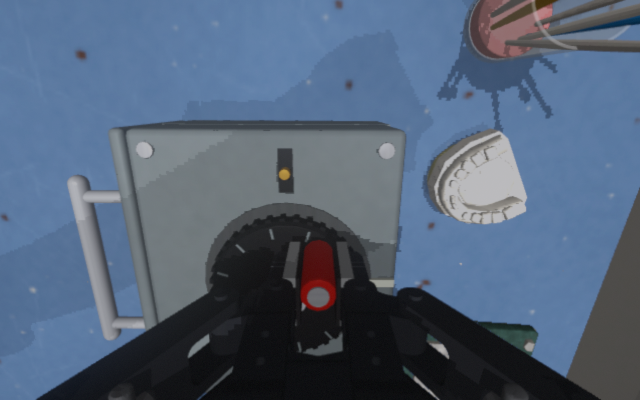

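```bash
sed -i 's/Z=.137/Z=.1355/' t.py; cat >> t.py <<'E'
def pin():
    P=camera_params("wrist"); im=read_camera("wrist")
    h=cv2.cvtColor(im,cv2.COLOR_RGB2HSV).astype(int); m=(h[...,0]>12)&(h[...,0]<26)&(h[...,1]>140)&(h[...,2]>100)
    k,_,st,ce=cv2.connectedComponentsWithStats(m.astype(np.uint8))
    for i in range(1,k):
        p=onz("wrist",ce[i],.102,P)[:2]-C; r=np.hypot(*p)
        if st[i,4]>25 and .05<r<.075 and abs(np.arctan2(p[1],p[0])-1.63)<.2: return round(r,4)
E
python3 - <<'E'
from t import *
cmd=-3.12; hist=[]; i=0; t0=read_time_s(); moved=False
while cmd>-6.6 and read_time_s()-t0<25:
    cmd-=.045; movel(hp(cmd),speed=.03); m=meas(cmd); f=ft(m); hist.append(m); i+=1
    r=None
    if i%3==0 or f[1]>6.5:
        r=pin()
        if r and r<.064 and not moved: moved=True; print("DROP seen",round(m,3),r)
    if i%4==0 or moved: print(round(cmd,3),round(m,3),f,r,round(read_time_s(),2))
    stalled=len(hist)>4 and hist[-4]-m<.03
    if f[1]>11 or (moved and (f[1]>8 and stalled)): print("STOP",f,stalled,r);break
print(cmd,meas(cmd),ft(cmd),pin(),read_time_s())
E
```

```text
-3.3 -3.303 [  4.    2.6 -10.8] None 23.5
-3.48 -3.489 [  3.8   2.5 -11.9] None 24.55
-3.66 -3.679 [  4.1   4.1 -11.8] 0.0682 25.65
-3.84 -3.831 [  4.7   2.9 -10.1] None 26.7
-4.02 -4.034 [  3.3   3.5 -11. ] None 27.75
-4.2 -4.183 [ 4.6  3.6 -9.6] 0.0679 28.85
-4.38 -4.394 [ 3.2  3.3 -7.4] None 29.9
-4.56 -4.554 [ 2.9  3.  -6.5] None 30.95
DROP seen -4.79 0.0639
-4.74 -4.79 [ 1.  -2.9 -1.1] 0.0639 32.05
-4.785 -4.809 [ 0.1 -2.7 -0.5] None 32.3
-4.83 -4.832 [ 0.6 -0.8 -0.4] None 32.55
-4.875 -4.857 [ 1.1  0.5 -2.6] 0.0602 32.85
-4.92 -4.896 [ 2.   3.  -3.8] None 33.1
-4.965 -4.959 [ 1.4  2.7 -2.4] None 33.35
-5.01 -5.005 [ 1.5  3.4 -2.8] 0.0599 33.65
-5.055 -5.022 [ 0.4  4.8 -4.4] None 33.9
-5.1 -5.035 [ 1.7  8.2 -6. ] 0.0601 34.2
-5.145 -5.046 [ 2.5  9.8 -7. ] 0.0599 34.5
-5.19 -5.059 [ 1.7 11.8 -9.2] 0.0601 34.8
STOP [ 1.7 11.8 -9.2] False 0.0601
-5.189999999999997 -5.0570958761050875 [  1.5  13.1 -10.2] 0.0601 34.85
```

```bash
python3 - <<'E'
from t import *
movel(hp(-5.03),speed=.05); print(ft(-5.03))
move_gripper(.04); p=hp(-5.03); movel(p[:2]+[.215],speed=.15)
print(read_ft_force().round(1))
movel([.53,.03,.23],speed=.25)
P=camera_params("wrist"); im=read_camera("wrist"); cv2.imwrite("pics/w6.png",im[:,:,::-1])
for n in ["drawer_grip","handle_mid","dial_center"]:
    r=tip_of("wrist",n)
    for q in r[:2]: print(n,np.round(q["at"]),round(q["confidence"],2),onz("wrist",q["at"],.074,P).round(4))
print(pin(),read_time_s())
E
```

```text
[ 0.5  5.3 -3.3]
[-0.4 -0.6 -1.3]
drawer_grip [322. 159.] 0.72 [0.5323 0.0578 0.074 ]
drawer_grip [454. 134.] 0.49 [0.6472 0.0877 0.074 ]
handle_mid [516. 209.] 0.56 [0.7203 0.0229 0.074 ]
handle_mid [457. 135.] 0.52 [0.6502 0.0871 0.074 ]
dial_center [485. 167.] 0.58 [0.6812 0.0607 0.074 ]
0.0606 37.1667
```

View pics/w6.png

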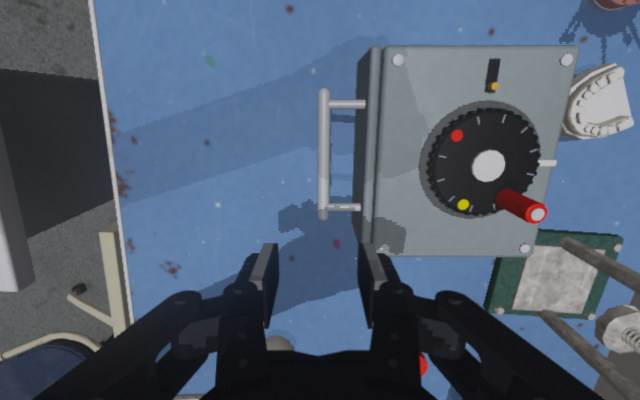

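```bash
python3 - <<'E'
from t import *
b=np.array([.5318,.0575]); u=np.array([np.cos(YAW),np.sin(YAW)])
move_gripper(.028,30)
movel([*b,.16],speed=.15); movel([*b,.076],speed=.1)
print(read_ft_force().round(1))
move_gripper(0,30); print(read_finger_gap(),read_ft_force().round(1),read_eef_pos().round(4))
e0=np.array(read_eef_pos())[:2]
for s in list(np.arange(.01,.061,.01))+[.064,.067,.07,.073,.076]:
    movel([*(e0-u*s),.076],speed=.06); e=(e0-np.array(read_eef_pos())[:2])@u; f=np.array(read_ft_force())
    print(round(s,3),round(e,4),f.round(1),round(read_time_s(),1))
    if abs(f[:2]@u)>10: print("STOP");break
print(read_finger_gap(),pin())
E
```

```text
[ 0.4 -0.4 -0.2]
0.009582333857115776 [-0.4 -0.2  1.6] [0.5328 0.0577 0.0769]
0.01 0.0104 [-0.8 -0.3  6.3] 39.7
0.02 0.0211 [-1.7  0.1  7.6] 40.0
0.03 0.0315 [-0.6 -0.7 10.2] 40.3
0.04 0.0417 [-1.2 -0.7 10. ] 40.6
0.05 0.0519 [-2.1 -0.7 11.7] 40.9
0.06 0.0619 [-2.2 -1.1 13. ] 41.3
0.064 0.0654 [-0.7 -0.3 12.1] 41.5
0.067 0.0681 [-0.3 -0.5 10.4] 41.8
0.07 0.069 [5.3 0.3 5.7] 42.0
0.073 0.0691 [11.8  1.  -2.6] 42.3
STOP
0.009778191523717778 None
```

Drawer is at its stop. I relax, release, lift straight up and verify.

```bash
python3 - <<'E'
from t import *
e=np.array(read_eef_pos()); movel([e[0],e[1],.076],speed=.05); print(read_ft_force().round(1))
move_gripper(.03); e=np.array(read_eef_pos()); movel([e[0],e[1],.17],speed=.12); movel([e[0],e[1],.27],speed=.2)
print(read_ft_force().round(1))
P=camera_params("wrist"); im=read_camera("wrist"); read_camera("scene");read_camera("side")
for c in ["wrist","scene","side"]:
    r=tip_of(c,"drawer_grip")
    if r: print(c,round(r[0]["confidence"],2),onz(c,r[0]["at"],.074,P if c=="wrist" else None).round(3))
for n in ["jar_red_mid","jar_blue_mid","tape_mid"]:
    l=[tip_of(c,n) for c in ["scene","side"]]
    if all(l): print(n,tri([ray(c,q[0]["at"]) for c,q in zip(["scene","side"],l)]).round(3))
print(read_time_s())
E
```

```text
[ 2.4 -0.1  9.9]
[-0.8 -0.6 -0.1]
wrist 0.61 [0.462 0.053 0.074]
scene 0.7 [0.462 0.061 0.074]
side 0.86 [0.464 0.047 0.074]
jar_blue_mid [ 0.49  -0.222  0.023]
tape_mid [0.51  0.37  0.015]
45.075
```

```bash
python3 -c "
from bench import *
print(sign_off())"
```

```text
the job is handed in; nothing more can be done
None
```

The lockbox is open and handed in at about 45 s. I dialed red on its second pass, then yellow, then clockwise until the bolt dropped and the dial stopped. The drawer is at its stop (69 mm) and released, and the blue jar and tape are unmoved; the networks missed the red jar in the last check, but the arm never went near it.

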